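# Tare the carat balance by its sunken key

### The job

Tare the carat balance, whose empty weighing cup already stands on the pan. Push the sliding glass cover of the draught shield by its rib towards the display until it is fully closed, then put a fingertip into the round well in the front deck, press the sunken tare key all the way down, keep it down for a good two seconds so that the balance takes its zero, let it come up and draw clear. Press gently, do not press the tare key while the cover is open, do not press the two raised keys, and leave the cup and the other things on the desk where they are; nothing is to be pinched or lifted.

Things in the scene. Friction and masses are not known exactly. Their poses are not given: they have to be found in the camera images.
- balance: Carat balance, white housing 290 (x) x 200 (y) x 44 mm, fixed. Origin: centre of its underside on the desk. Its own x axis points from the control deck (nearer the robot) to the rear housing, y to its left seen from the robot, z up. The flat control deck is the front 110 mm of its top, at z = 44 mm, with a display at the left, two raised keys in front of it and a round well at the right.
- pan (a point): Centre of the top of the round weighing pan (62 mm across), at x = 18.5, y = 0, z = 52 mm in the balance's frame. The chamber round it has glass walls from x = -39 to 74 mm and y = -76 to 76 mm, 85 mm high over the desk with its sliding cover; the rear housing behind it reaches z = 75 mm.
- well_mouth (a point): Centre of the mouth of the tare key's well, level with the deck (44 mm over the desk; at x = -95, y = -50 mm in the balance's frame). The well is round, 46 mm in diameter, upright and 22 mm deep.
- tare_top (a point): Centre of the top of the tare key, a round grey cap 25 mm in diameter in the middle of the well. Its top lies 12 mm below the deck (32 mm over the desk) when up, 18 mm when fully down. Moves with the key.
- tare_key (a joint): How far the tare key is pressed straight down, m: 0 up, 0.006 fully down against its hard stop; it switches from 0.004 on. Spring: it starts to move at 1.6 N, takes 4.8 N at 0.004, 6.4 N fully down, and comes up by itself.
- shield (a joint): How far the sliding cover of the draught shield is open, m: 0 fully closed (against its stop), 0.075 fully open. The cover slides level along the balance's own x axis: to +x (away from the deck) to open, to -x to close. Friction about 1.2 N; it stays where it is left.
- rib_back (a point): Middle of the upright rear face (towards the rear housing) of the cover's finger rib: a grey ridge across the front of the cover, 92 mm long along the balance's y, sloping down in front. The face rises 14 mm above the cover; this point is 7 mm below its top, 7 mm above the cover, 92 mm over the desk. The cover runs on flat and free for 85 mm behind it. Moves with the cover.
- cup: Empty aluminium weighing cup, 40 mm across the rim, 17 mm high, 20 g, loose on the weighing pan in the chamber. Origin: centre of its underside.
- menu_key_a (a joint): Travel of the raised key nearer the well, m: 0 up, 0.0025 down. It is a 13 x 26 mm bar, 3 mm proud of the deck, at x = -122, y = 18 mm in the balance's frame. Leave alone.
- menu_key_b (a joint): Travel of the raised key farther from the well, m: 0 up, 0.0025 down; like the other one, at x = -122, y = 54 mm. Leave alone.
- jar_1: Stone jar with a black cap, 39 mm across, 43 mm high, loose, left of the balance. Origin: centre of its underside. Leave alone.
- jar_2: A second such stone jar, loose, left of the balance. Origin: centre of its underside. Leave alone.
- loupe: Folded loupe, 27 x 44 x 14 mm, loose, left of the balance. Origin: centre of its underside. Leave alone.
- tweezers: Steel tweezers, 162 x 13 x 10 mm, loose, lying left of the control deck. Origin: centre of the underside; long axis y. Leave alone.
- pen: Pen, 145 x 12 x 9 mm, loose, beside a note pad. Origin: centre of its underside; long axis y. Leave alone.
Mind the look-alikes: they are no part of the job. What is shaped like the cup but pink or red is not meant.

How it is judged:
On the way, in this order (a step that is already met when the one before it is completed fails the run):
1. the draught shield's cover is closed, the tare key still up (value of joint shield below 0.003 m and value of joint tare_key below 0.001 m), for 0.2 s.
2. the tare key is held fully down under the closed cover (value of joint tare_key above 0.004 m and value of joint shield below 0.003 m), for 1.5 s.
At the end, for the whole second after the job is handed in: The cover is closed to within 3 mm, the tare key has been held down (at least 4 of its 6 mm) for at least 1.5 s under the closed cover and is up again (within 1 mm), the raised keys are up, the cup stands upright on the pan within 5 mm of where it was, and no other thing on the desk has moved 15 mm (all of step 1 and value of joint each of menu_key_a, menu_key_b below 0.001 m and distance of cup from where it was at the start of the episode below 0.005 m and angle between cup's own z axis and vertical below 0.1 rad and linear speed of cup below 0.02 m/s and distance of each of jar_1, jar_2, loupe, tweezers, pen from where it was at the start of the episode below 0.015 m); the robot touches nothing.
It fails at once if the tare key is pressed while the cover is open (value of joint tare_key above 0.002 m and value of joint shield above 0.004 m).
It fails at once if one of the two raised keys is pressed (value of joint any of menu_key_a, menu_key_b above 0.0015 m).
It fails at once if the cup is shifted, tipped or lifted, or another thing on the desk is pushed away or lifted (not (distance of cup from where it was at the start of the episode below 0.005 m and angle between cup's own z axis and vertical below 0.1 rad and distance of each of jar_1, jar_2, loupe, tweezers, pen from where it was at the start of the episode below 0.015 m)).
It fails at once if the cover's rib is pinched (fingers bearing on its rear face and its front slope at once) (contact force between the fingers and shield_c5 above 1 N and contact force between the fingers and shield_c6 above 1 N).
It fails at once if the balance is pushed or pressed with more than 60 N (contact force between any of the fingers, the arm and balance above 60 N).
It also fails if it takes over 46 s, if anything falls off the work surface, if the arm or the gripper's body presses on something with over 40 N, if the wrist force passes 120 N, or if a joint passes its speed limit or range.

### The arm

A 7-joint arm with a two-finger parallel gripper is mounted at the origin on a cart in front of the work surface, level with it; the furniture and walls round the work are solid. World frame = base frame: x ahead of the robot, y to its left, z up, the work surface at z = 0. Lengths are in m, angles in rad, forces in N, time in s.
With the tool pointing down it reaches from about 0.425 to 1.025 m from the base axis. Payload 3.6 kg.
Tool frame: the origin (TCP) lies midway between the tips of the shut fingers; the grasp point (between the pads) lies 19 mm behind it (ctrl.hold_point_z is the distance from the TCP to the grasp point, in m); z points along the fingers, x is the direction in which the jaws open and shut, and the axes are right-handed (so a half turn about z gives the same grasp; the last joint's range is limited). The gripper opens to 85 mm and grips with 20 to 120 N. Pads are 22 mm wide; open, the fingers measure 114 mm over their backs; the gripper's body (76 mm by 85 mm) begins 54 mm behind the grasp point. The pads swing forward as they close: fully open they stand 13 mm farther back than shut.
Start: joints at [-1.228, 0.591, 0.048, 1.609, -0.033, 0.943, -0.034], TCP at [0.307, 0.657, 0.231] pointing down, gripper open.
Joint ranges: [-2.69, 2.69], [-0.47, 2.24], [-1.27, 1.36], [0.19, 2.51], [-1.53, 4.68], [0.08, 2.07], [-3.09, 3.09]. Speed limits (rad/s): [2.57, 2.57, 3.14, 3.14, 3.14, 3.14, 3.14].

### API

Orientations are given as a rotation vector (axis times angle).
In Python, from workcell import ctrl, get_image, find_in, regions_of, pinpoint gives the robot as it stands.
- The arm moves only by the tool servo_tool, never from a script. Its argument "motion" is a list that holds one entry, the list of rows, each a list of 7 numbers: the shift along the tool's x, y, z in units of 40 mm (1.0 is 40 mm), then the turn, a rotation vector about the tool's x, y, z in units of 8 degrees (1.0 is 8 degrees), then the opening, from 0 (shut) to 1 (fully open). In form: [[[tx, ty, tz, wx, wy, wz, claw], ...]]. A call has 1 to 20 rows; each row is the pose to reach, as a shift and turn from the pose commanded when the call began, along the tool's axes at that moment; what a row does not reach only later rows make up. A row lasts 1/10 s, in which the tool goes at most 50 mm and 8.59 degrees, less where a joint would pass 70% of its speed; a pose out of reach is approached as far as the arm can. A call with a gripper value outside its range is refused whole. The fingers move at their own pace and stop on an object; "grip_force" is the grip in N (left out, the last holds). Time passes only in rows, so rows that repeat a pose let the fingers close. It gives the time, the measured TCP pose, the force and the opening at its end, in the units of the state.
- ctrl.get_state(): the state, without advancing time (a new reading comes with each control period).
- get_image(name): name is "side" or "top"; returns a dict with "pixels" (480x640x3 uint8, red, green, blue), "fovy" (degrees; the focal length in pixels is half the picture's height over the tangent of half this angle, whatever the lens; pixels are square), "cx", "cy" (the principal point, pixels), "D" ([k1, k2, p1, p2, k3] as OpenCV has them; the pictures are not rectified), "extrinsics" (4x4, takes a point from camera to world coordinates). Camera axes: x right, y down, z forward; pixel columns grow to the right and rows downward; lengths in m; the calibration is good to about 2 mm. A picture is of the moment at which its call begins. There is no depth.
- ctrl.close_job(): hands the job in, once; it reports no verdict.
Trained networks look in a picture, given as the dict that the camera call returned (one of the last four; its "shot" number tells which), for a name from the list of things; names that differ only in an ending like _2 or _b are one class to them, and where a whole thing is asked for, a point or a joint stands for the part that bears it (a point fixed in the world has none). Each returns a list of dicts, best first, with "p" (0 to 1); they miss things now and then, are a little off and sometimes report something else, mostly with a low value. They report only what shows in the picture. A call takes as long as a camera call. They do not tell look-alikes from the thing itself.
- find_in(picture, name): "point" ([column, row] in pixels, amid what is visible of it).
- regions_of(picture, name): "region" (480x640 bool, what is visible of it) and "point" ([column, row] in pixels, amid what is visible of it).
- pinpoint(picture, name): "point" ([column, row] in pixels: a listed point, or the origin of a listed thing).
The state is a dict: "t": time; "joints": joint angles; "joint_velocities": joint speeds; "joint_efforts": joint torques, N m; "eef_pos": TCP position; "ee_rot": TCP orientation; "force": force on the tool from outside, world axes, zero at the start; "torque": the same for the moment, N m; "width": opening from 0.0 (shut) to 1.0 (fully open).
Only numpy, scipy, OpenCV 4.12 (cv2) and the standard library are available. Lean on these libraries where they do the work, as an engineer would, in place of code of your own. Each camera call takes 0.05 s, during which the arm holds its last target. There are 200 camera calls.

## Working session

There is one attempt and no reset: what is moved stays moved. The work goes in short steps, Python scripts to look and compute and a tool call to move; the robot and the scene stay as the last step left them, time stands still between calls to the robot, and variables do not carry over. Pictures are saved under pics/ and viewed, about 8 in all and at most 12, crops included, and the job is handed in when it is done.

Besides the shell and the picture viewer there is one more tool, called after "Emit:" as name(argument=value, ...) on one line, values as JSON. servo_tool: Moves the arm, as the interface text tells. Its arguments: {"type":"object","properties":{"motion":{"type":"array","items":{"type":"array","items":{"type":"array","items":{"type":"number"}}}},"grip_force":{"type":"number"}},"required":["motion"]}

```bash
mkdir -p pics
cat > h.py <<'E'
import numpy as np,cv2
from scipy.optimize import least_squares
from workcell import ctrl,get_image,find_in,regions_of,pinpoint
def K(im):
    f=240/np.tan(np.radians(im['fovy'])/2); return np.array([[f,0,im['cx']],[0,f,im['cy']],[0,0,1.]])
def ray(im,p):
    u=cv2.undistortPoints(np.array([[p]],float),K(im),np.array(im['D'],float))[0,0]
    E=np.array(im['extrinsics']); return E[:3,3],E[:3,:3]@np.array([u[0],u[1],1])
def at_z(im,p,z):
    o,d=ray(im,p); return o+d*(z-o[2])/d[2]
def proj(im,P):
    E=np.linalg.inv(np.array(im['extrinsics'])); 
    return cv2.projectPoints(np.atleast_2d(P).astype(float),cv2.Rodrigues(E[:3,:3])[0],E[:3,3],K(im),np.array(im['D'],float))[0][:,0]
def tri(ps):
    A=np.zeros((3,3));b=np.zeros(3)
    for im,p in ps:
        o,d=ray(im,p);d=d/np.linalg.norm(d);M=np.eye(3)-np.outer(d,d);A+=M;b+=M@o
    return np.linalg.solve(A,b)
def save(im,n): cv2.imwrite('pics/'+n+'.png',im['pixels'][:,:,::-1])
E
python3 - <<'E'
from h import *
np.set_printoptions(precision=4,suppress=True)
Z={'balance':0,'pan':.052,'well_mouth':.044,'tare_top':.032,'rib_back':.092,'cup':.052}
ims={n:get_image(n) for n in('side','top')}
for n,im in ims.items():
    save(im,n+'0'); print(n,np.array(im['extrinsics'])[:3].round(3).tolist(),K(im)[0,0])
    for k,z in Z.items():
        for r in pinpoint(im,k)[:3]: print(k,np.round(r['point'],1),round(r['p'],2),at_z(im,r['point'],z))
s=ctrl.get_state();print(s)
a,b=ims['side']['pixels'],ims['top']['pixels']
E
```

```text
side [[-0.842, -0.292, 0.454, -0.005], [-0.539, 0.487, -0.687, 0.914], [-0.021, -0.823, -0.567, 0.668]] 493.7658282389168
balance [299.2 234.5] 0.86 [0.5597 0.1221 0.    ]
pan [293.8 214.4] 0.59 [0.5731 0.1214 0.052 ]
well_mouth [341. 224.] 0.81 [0.4638 0.0896 0.044 ]
tare_top [340.6 228.9] 0.54 [0.4633 0.092  0.032 ]
tare_top [359.4 304.5] 0.52 [0.3051 0.2946 0.032 ]
rib_back [281.8 196.1] 0.8 [0.605  0.1213 0.092 ]
cup [396.8 315.6] 0.79 [0.2248 0.3053 0.052 ]
cup [345.2 359.8] 0.76 [0.2526 0.4412 0.052 ]
cup [289.4 213.5] 0.58 [0.5843 0.1234 0.052 ]
top [[0.025, -0.989, 0.148, 0.346], [-1.0, -0.025, -0.0, 0.215], [0.004, -0.148, -0.989, 0.973]] 546.5454419065245
balance [374.3 203.5] 0.67 [0.5666 0.114  0.    ]
pan [377.6 185.4] 0.55 [0.587  0.1139 0.052 ]
tare_top [394.  258.4] 0.59 [0.4628 0.0821 0.032 ]
rib_back [382.8 162.3] 0.59 [0.6165 0.1099 0.092 ]
cup [210.3 361.1] 0.96 [0.2812 0.3881 0.052 ]
cup [292.1 379. ] 0.84 [0.2559 0.2517 0.052 ]
cup [222.4 309.8] 0.82 [0.3662 0.372  0.052 ]
{'t': 0.7, 'joints': array([-1.2275,  0.5911,  0.0484,  1.6085, -0.0333,  0.9427, -0.0337]), 'joint_velocities': array([-0.0017,  0.0011,  0.0002,  0.0015,  0.0014, -0.001 ,  0.0001]), 'joint_efforts': array([  0.0005, -54.8465,   1.546 , -19.8481,   0.0093,   0.0016,
        -0.    ]), 'eef_pos': array([0.3067, 0.6569, 0.2314]), 'ee_rot': array([-2.65  , -1.6873, -0.0001]), 'force': array([0.8898, 0.3117, 0.4187]), 'torque': array([ 0.0107, -0.0331,  0.0004]), 'width': 0.9982265336108072}
```

View pics/side0.png

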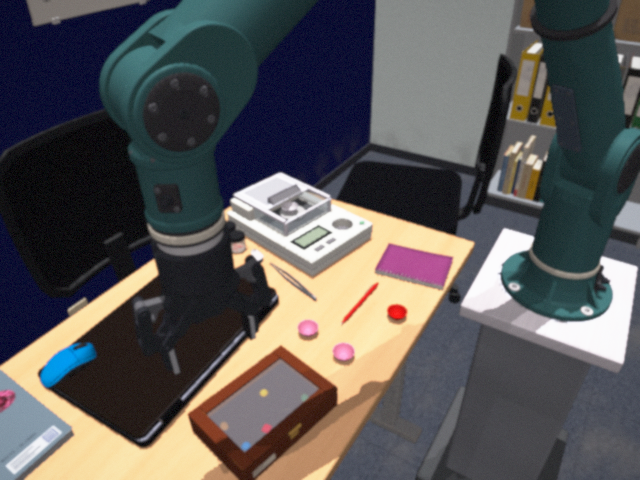

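View pics/top0.png

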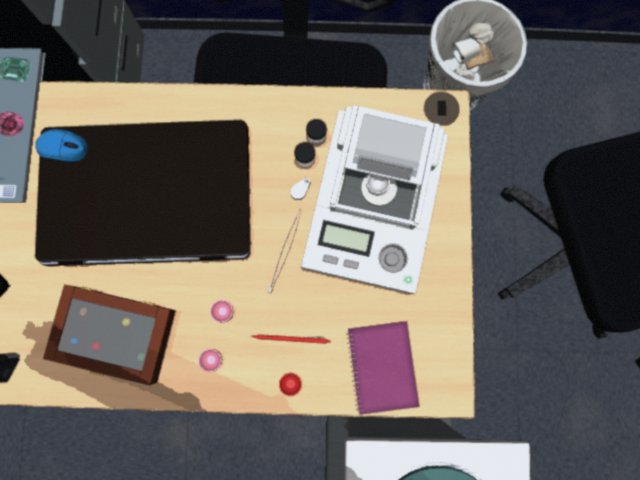

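Side view: the balance is at about (300,220), with the rib at (285,193) and the well at (342,224). Top view: the well is at (393,258), the aluminium cup on the pan at (378,185) and the rib at (385,168). The cover is open towards the rear. Look-alikes for the cup, all off the balance: pink (222,311) and (210,360), red (290,384). Possible mix-ups for the tare key: the raised keys (330,259) and (351,264), and the green dot (408,280). I choose the round grey cap in the well at (393,258).

Next I'll fit the balance pose and check it in one close crop.

```bash
cat > fit.py <<'E'
from h import *
np.set_printoptions(precision=4,suppress=True)
def T(q,P):
    c,s=np.cos(q[2]),np.sin(q[2]); P=np.atleast_2d(P).astype(float)
    return np.c_[q[0]+c*P[:,0]-s*P[:,1], q[1]+s*P[:,0]+c*P[:,1], P[:,2]]
def rib(d): return [-.039+d,0,.092]
E
python3 - <<'E'
from fit import *
im=get_image('top'); si=get_image('side')
g=lambda i,n:[(np.round(r['point'],1),round(r['p'],2)) for r in pinpoint(i,n)[:2]]
for n in['well_mouth','tare_top','pan','rib_back','balance','menu_key_a']: print(n,g(im,n),g(si,n))
obs=[([-.145,.1,.044],(303,268)),([-.145,-.1,.044],(413.5,291)),([-.095,-.05,.044],(393,258))]
f=lambda q:np.concatenate([proj(im,T(q,P))[0]-np.array(p) for P,p in obs])
r=least_squares(f,[.56,.115,-.2]);q=r.x;print(q,r.fun)
np.save('q.npy',q)
def draw(i,x0,y0,w,h,s,n):
    c=cv2.resize(i['pixels'][y0:y0+h,x0:x0+w,::-1],None,fx=s,fy=s,interpolation=cv2.INTER_CUBIC)
    def pl(P,col):
        p=((proj(i,T(q,P))-[x0,y0]+.5)*s).astype(int); cv2.polylines(c,[p],True,col,1)
    a=np.linspace(0,6.28,40)
    pl([[-.145,-.1,.044],[-.145,.1,.044],[-.035,.1,.044],[-.035,-.1,.044]],(0,0,255))
    pl(np.c_[-.095+.023*np.cos(a),-.05+.023*np.sin(a),0*a+.044],(0,200,0))
    pl(np.c_[.0185+.031*np.cos(a),.031*np.sin(a),0*a+.052],(255,0,255))
    pl([[-.039,-.076,.085],[-.039,.076,.085],[.074,.076,.085],[.074,-.076,.085]],(255,0,0))
    pl([[.074,-.1,.075],[.074,.1,.075],[.145,.1,.075],[.145,-.1,.075]],(0,160,255))
    cv2.imwrite('pics/'+n+'.png',c)
draw(im,290,90,170,210,3,'t1'); draw(si,220,165,160,115,4,'s1')
E
```

```text
well_mouth [(array([392.8, 261.9]), 0.65)] []
tare_top [(array([392.5, 260. ]), 0.5)] [(array([335.8, 228.1]), 0.4)]
pan [(array([381.7, 186.1]), 0.61), (array([378.6, 185.9]), 0.57)] [(array([295.9, 216.4]), 0.75)]
rib_back [] [(array([280.8, 192.3]), 0.92)]
balance [(array([291.9, 336.9]), 0.64), (array([372.7, 204.4]), 0.57)] []Traceback (most recent call last):
  File "<stdin>", line 4, in <module>
  File "<stdin>", line 3, in <lambda>
ValueError: it knows: balance, cup, jar, loupe, pan, pen, rib_back, tare_top, tweezers, well_mouth
```

```bash
cat > ov.py <<'E'
from fit import *
def draw(i,q,x0,y0,w,h,s,n,d=.07,extra=[]):
    c=cv2.resize(i['pixels'][y0:y0+h,x0:x0+w,::-1],None,fx=s,fy=s,interpolation=cv2.INTER_CUBIC)
    def pl(P,col):
        p=((proj(i,T(q,P))-[x0,y0]+.5)*s).astype(int); cv2.polylines(c,[p],True,col,1)
    a=np.linspace(0,6.28,40)
    pl([[-.145,-.1,.044],[-.145,.1,.044],[-.035,.1,.044],[-.035,-.1,.044]],(0,0,255))
    pl(np.c_[-.095+.023*np.cos(a),-.05+.023*np.sin(a),0*a+.044],(0,200,0))
    pl(np.c_[.0185+.031*np.cos(a),.031*np.sin(a),0*a+.052],(255,0,255))
    pl([[-.039,-.076,.085],[-.039,.076,.085],[.074,.076,.085],[.074,-.076,.085]],(255,0,0))
    pl([[.074,-.1,.075],[.074,.1,.075],[.145,.1,.075],[.145,-.1,.075]],(0,160,255))
    for P in extra:
        p=(proj(i,np.array(P))[0]-[x0,y0]+.5)*s; cv2.drawMarker(c,tuple(int(v) for v in p),(0,0,255),0,10)
    cv2.imwrite('pics/'+n+'.png',c)
E
python3 - <<'E'
from ov import *
im=get_image('top'); si=get_image('side')
obs=[([-.145,.1,.044],(303,268)),([-.145,-.1,.044],(413.5,291)),([-.095,-.05,.044],(393,258.5))]
f=lambda q:np.concatenate([proj(im,T(q,P))[0]-np.array(p) for P,p in obs])
r=least_squares(f,[.56,.115,-.2]);q=r.x;print(q,r.fun)
np.save('q.npy',q)
draw(im,q,290,90,170,195,3,'t1'); draw(si,q,220,165,160,115,4,'s1')
E
```

```text
[ 0.5653  0.1176 -0.1865] [-2.0589 -0.3635  2.3747  1.2294 -0.316  -0.9472]
```

View pics/t1.png

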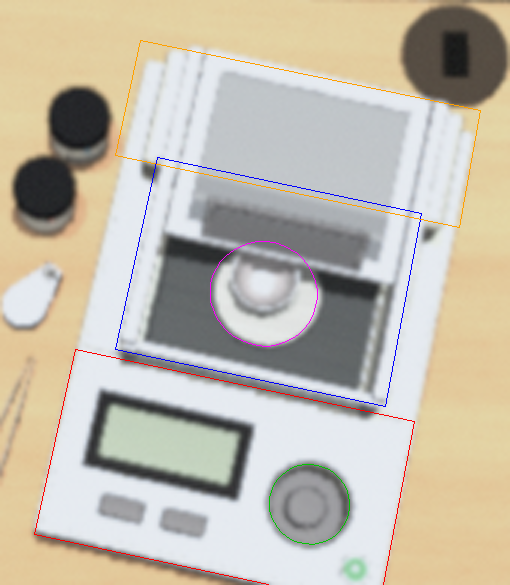

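View pics/s1.png

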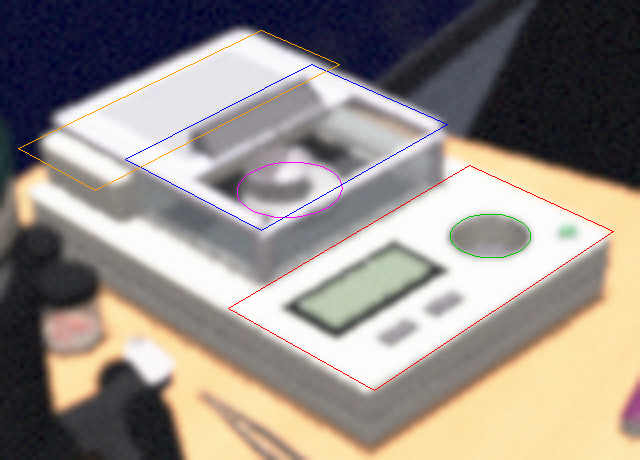

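The fit matches the deck, well and pan in both views (top crop: well at (309,503), rib from about (210,197) to (375,265)). The cover is almost fully open. Next I'll work out the rib position and the first transfer.

```bash
cat > mv.py <<'E'
from fit import *
from scipy.spatial.transform import Rotation as R
q=np.load('q.npy'); s=ctrl.get_state(); Rt=R.from_rotvec(s['ee_rot'])
def B(P): 
    c,ss=np.cos(q[2]),np.sin(q[2]); d=np.array(P)-[q[0],q[1],0]; return np.array([c*d[0]+ss*d[1],-ss*d[0]+c*d[1],d[2]])
# target orientation: tool y along balance x, z down
c,sn=np.cos(q[2]),np.sin(q[2]); y=np.array([c,sn,0]); z=np.array([0,0,-1.]); x=np.cross(y,z)
Rg=R.from_matrix(np.c_[x,y,z])
def units(P):
    w=T(q,P)[0]; return w.round(4),(Rt.inv().apply(w-s['eef_pos'])/.04).round(3),(np.degrees((Rt.inv()*Rg).as_rotvec())/8).round(3)
E
python3 - <<'E'
from mv import *
im=get_image('top'); si=get_image('side')
print('edge top',[B(at_z(im,(290+u/3,90+v/3),.099)) for u,v in((213,197),(293,220),(375,240))])
for n,i in(('t',im),('s',si)):
    for k in('rib_back','cup'):
        for r in pinpoint(i,k)[:3]: print(n,k,round(r['p'],2),r['point'],B(at_z(i,r['point'],.092 if k=='rib_back' else .052)))
print('edge side',[B(at_z(si,(220+u/4,165+v/4),.099)) for u,v in((192,130),(308,80))])
print('rib front base corners top',[B(at_z(im,(290+u/3,90+v/3),.085)) for u,v in((202,232),(360,270))])
print(s['t'],units([.075,0,.2]),units([.075,0,.11]))
E
```

```text
edge top [array([0.0529, 0.0399, 0.099 ]), array([ 0.0494, -0.0059,  0.099 ]), array([ 0.0479, -0.0524,  0.099 ])]
t rib_back 0.76 [384.2, 161.1] [0.0543 0.     0.092 ]
t cup 0.62 [290.3, 380.3] [-0.3316  0.0768  0.052 ]
t cup 0.56 [377.7, 185.7] [0.0215 0.0002 0.052 ]
s rib_back 0.98 [281.8, 192.5] [ 0.0506 -0.0007  0.092 ]
s cup 0.9 [344.4, 355.2] [-0.36    0.2534  0.052 ]
s cup 0.83 [308.5, 332.0] [-0.2807  0.2551  0.052 ]
s cup 0.61 [286.5, 212.4] [0.0262 0.0103 0.052 ]
edge side [array([0.0486, 0.0444, 0.099 ]), array([ 0.0402, -0.0414,  0.099 ])]
rib front base corners top [array([0.0363, 0.0417, 0.085 ]), array([ 0.0336, -0.049 ,  0.085 ])]
1.4 (array([0.639 , 0.1037, 0.2   ]), array([-9.017, 13.379,  0.783]), array([-0.   ,  0.   , -1.793])) (array([0.639 , 0.1037, 0.11  ]), array([-9.017, 13.379,  3.033]), array([-0.   ,  0.   , -1.793]))
```

Rib back face is at x ≈ 51 mm in the balance frame, so the cover is nearly fully open. I'll approach high behind the rib with the gripper shut.

Emit:
servo_tool(motion=[[[-0.9,1.36,0.08,0,0,-0.2,0],[-1.8,2.72,0.16,0,0,-0.4,0],[-2.7,4.08,0.24,0,0,-0.6,0],[-3.6,5.45,0.32,0,0,-0.8,0],[-4.5,6.8,0.4,0,0,-1.0,0],[-5.4,8.2,0.47,0,0,-1.2,0],[-6.3,9.5,0.55,0,0,-1.4,0],[-7.2,10.9,0.63,0,0,-1.6,0],[-8.1,12.3,0.7,0,0,-1.79,0],[-8.955,13.62,0.78,0,0,-1.79,0],[-8.955,13.62,0.78,0,0,-1.79,0],[-8.955,13.62,0.78,0,0,-1.79,0],[-8.955,13.62,0.78,0,0,-1.79,0],[-8.955,13.62,0.78,0,0,-1.79,0],[-8.955,13.62,0.78,0,0,-1.79,0],[-8.955,13.62,0.78,0,0,-1.79,0]]])

```text
t: 3.3
eef_pos: [0.6482, 0.1035, 0.2]
ee_rot: [-2.416, -2.005, -0.0]
force: [-0.1, 0.1, 0.3]
width: -0.003
```

Run:
```python
from mv import *
print(s['t'],s['eef_pos'],B(s['eef_pos']),s['force'],s['width'])
for P in([.085,0,.13],[.085,0,.0925]): print(units(P))
```

```text
3.3 [0.6482 0.1035 0.2   ] [0.0841 0.0015 0.2   ] [-0.0832  0.0537  0.3415] -0.002602079880574985
(array([0.6488, 0.1018, 0.13  ]), array([-0.039,  0.024,  1.751]), array([-0.006, -0.008,  0.008]))
(array([0.6488, 0.1018, 0.0925]), array([-0.04 ,  0.025,  2.688]), array([-0.006, -0.008,  0.008]))
```

Descend to z ≈ 0.093, then look from both cameras before pushing.

Emit:
servo_tool(motion=[[[0,0,0.6,0,0,0,0],[0,0,1.2,0,0,0,0],[0,0.02,1.7,0,0,0,0],[0,0.02,2.0,0,0,0,0],[0,0.02,2.2,0,0,0,0],[0,0.02,2.4,0,0,0,0],[0,0.02,2.55,0,0,0,0],[0,0.02,2.68,0,0,0,0],[0,0.02,2.68,0,0,0,0],[0,0.02,2.68,0,0,0,0]]])

```text
t: 4.3
eef_pos: [0.6499, 0.1017, 0.0932]
ee_rot: [2.419, 2.004, 0.001]
force: [0.2, -0.3, -0.1]
width: -0.005
```

Run:
```python
from mv import *
import ov
print(s['t'],s['eef_pos'],B(s['eef_pos']),s['force'])
im=get_image('side'); ov.draw(im,q,220,145,160,120,5,'s2',extra=[s['eef_pos'],T(q,[.051,.046,.099])[0],T(q,[.051,-.046,.099])[0],T(q,[.051,.046,.085])[0]])
```

```text
4.3 [0.6499 0.1017 0.0932] [0.086  0.     0.0932] [ 0.1727 -0.2653 -0.1063]
```

View pics/s2.png

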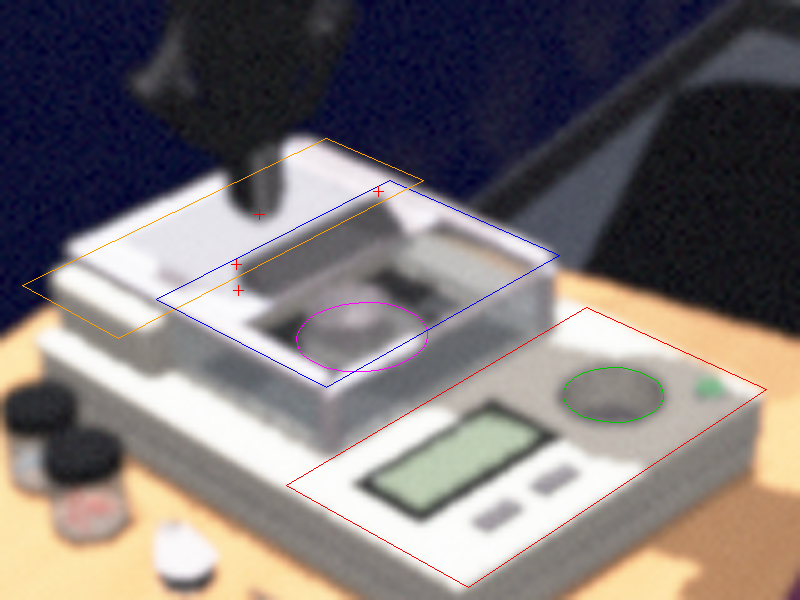

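The shut fingertip is at (258,213), over the cover behind the rib (grey ridge from (240,265) to (390,205)), and clear of everything. Now I push towards the deck.

Emit:
servo_tool(motion=[[[0,-0.15,0,0,0,0,0],[0,-0.3,0,0,0,0,0],[0,-0.45,0,0,0,0,0],[0,-0.6,0,0,0,0,0],[0,-0.75,0,0,0,0,0],[0,-0.9,0,0,0,0,0],[0,-1.05,0,0,0,0,0],[0,-1.2,0,0,0,0,0],[0,-1.35,0,0,0,0,0],[0,-1.5,0,0,0,0,0],[0,-1.65,0,0,0,0,0],[0,-1.8,0,0,0,0,0],[0,-1.95,0,0,0,0,0],[0,-2.1,0,0,0,0,0],[0,-2.2,0,0,0,0,0],[0,-2.25,0,0,0,0,0],[0,-2.25,0,0,0,0,0]]])

```text
t: 6.05
eef_pos: [0.5607, 0.1183, 0.0929]
ee_rot: [-2.419, -2.005, 0.001]
force: [1.2, 0.6, 0.1]
width: 0.005
```

Run:
```python
from mv import *
print(s['t'],s['eef_pos'],B(s['eef_pos']),s['force'])
```

```text
6.05 [0.5607 0.1183 0.0929] [-0.0046 -0.0001  0.0929] [1.1853 0.5549 0.0944]
```

Emit:
servo_tool(motion=[[[0,-0.05,0,0,0,0,0],[0,-0.1,0,0,0,0,0],[0,-0.15,0,0,0,0,0],[0,-0.15,0,0,0,0,0]]])

```text
t: 6.45
eef_pos: [0.5605, 0.1184, 0.0934]
ee_rot: [2.416, 1.998, 0.012]
force: [9.0, -1.5, -5.2]
width: -0.001
```

Emit:
servo_tool(motion=[[[0,-0.06,0,0,0,0,0],[0,-0.06,0,0,0,0,0],[0,-0.06,0,0,0,0,0]]])

```text
t: 6.75
eef_pos: [0.5604, 0.1185, 0.0936]
ee_rot: [2.415, 1.996, 0.017]
force: [12.4, -2.0, -8.6]
width: 0.0
```

Emit:
servo_tool(motion=[[[0,0.3,0,0,0,0,0],[0,0.6,0,0,0,0,0],[0,0.9,0,0,0,0,0],[0,0.9,-0.5,0,0,0,0],[0,0.9,-1.2,0,0,0,0],[0,0.9,-1.9,0,0,0,0],[0,0.9,-1.9,0,0,0,0]]])

```text
t: 7.45
eef_pos: [0.5909, 0.1139, 0.1724]
ee_rot: [2.417, 2.003, 0.009]
force: [1.0, -0.5, -0.2]
width: 0.006
```

Run:
```python
from mv import *
import ov
print(s['t'],s['eef_pos'],B(s['eef_pos']),s['force'])
im=get_image('side')
for r in pinpoint(im,'rib_back')[:2]: print(r['p'],B(at_z(im,r['point'],.092)))
ov.draw(im,q,220,145,160,120,5,'s3',extra=[T(q,[-.016,.046,.099])[0],T(q,[-.016,-.046,.099])[0]])
print(units([-.095,-.05,.17]),units([-.095,-.05,.06]))
```

```text
7.45 [0.5909 0.1139 0.1724] [0.0259 0.0011 0.1724] [ 1.0349 -0.5189 -0.1627]
0.88 [-0.0226  0.0101  0.092 ]
(array([0.4627, 0.0861, 0.17  ]), array([-1.279, -3.021,  0.04 ]), array([ 0.04 , -0.021, -0.003])) (array([0.4627, 0.0861, 0.06  ]), array([-1.287, -3.037,  2.79 ]), array([ 0.04 , -0.021, -0.003]))
```

View pics/s3.png

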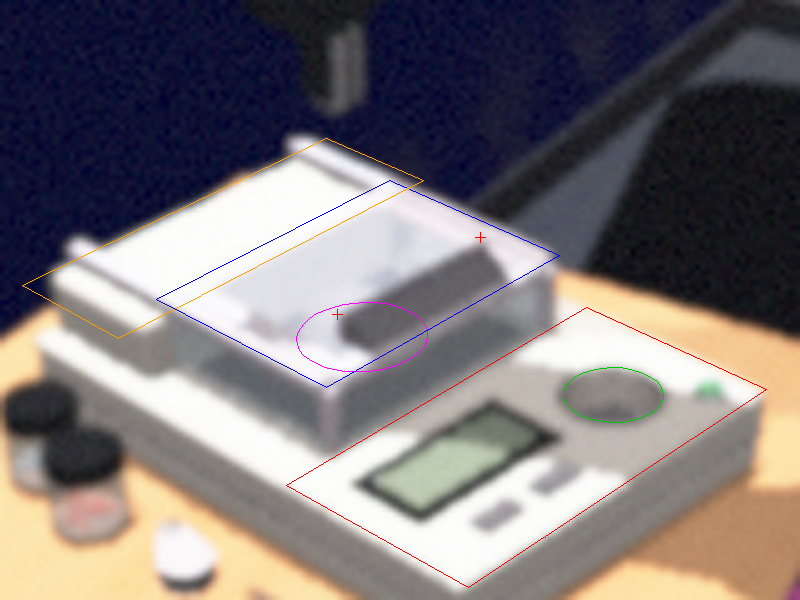

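The cover is closed: the rib is now at the front of the chamber, from (345,330) to (500,260), and it stopped firmly at 12 N. Next I go over the well and down to just above the deck.

Emit:
servo_tool(motion=[[[-0.32,-0.76,0,0,0,0,0],[-0.64,-1.5,0,0,0,0,0],[-0.96,-2.3,0,0,0,0,0],[-1.28,-3.02,0,0,0,0,0],[-1.28,-3.03,0.0,0,0,0,0],[-1.28,-3.03,0.6,0,0,0,0],[-1.28,-3.03,1.2,0,0,0,0],[-1.28,-3.03,1.8,0,0,0,0],[-1.28,-3.03,2.3,0,0,0,0],[-1.28,-3.03,2.65,0,0,0,0],[-1.28,-3.03,2.65,0,0,0,0],[-1.28,-3.03,2.65,0,0,0,0]]])

```text
t: 8.75
eef_pos: [0.4595, 0.0855, 0.0623]
ee_rot: [-2.418, -2.004, 0.002]
force: [-0.7, -0.3, 0.2]
width: 0.003
```

Run:
```python
from mv import *
import ov
print(s['t'],s['eef_pos'],B(s['eef_pos']),s['force'])
im=get_image('side'); t=get_image('top')
ov.draw(im,q,300,165,100,90,4,'a',extra=[s['eef_pos']]);ov.draw(t,q,330,200,100,90,4,'b',extra=[s['eef_pos']])
cv2.imwrite('pics/w4.png',np.hstack([cv2.imread('pics/a.png'),cv2.imread('pics/b.png')]))
print(units([-.095,-.05,.034]),units([-.095,-.05,.026]))
```

```text
8.75 [0.4595 0.0855 0.0623] [-0.098  -0.0512  0.0623] [-0.681  -0.2824  0.2026]
(array([0.4627, 0.0861, 0.034 ]), array([0.03 , 0.076, 0.706]), array([-0.011,  0.005, -0.002])) (array([0.4627, 0.0861, 0.026 ]), array([0.03 , 0.076, 0.906]), array([-0.011,  0.005, -0.002]))
```

View pics/w4.png

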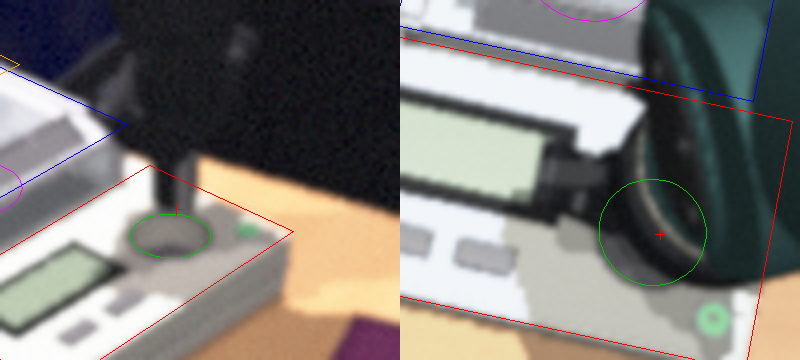

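The tip at (177,208) in the side view sits right over the well mouth circle. I'll apply the small correction and go down to just above the key.

Emit:
servo_tool(motion=[[[0.03,0.07,0.1,0,0,0,0],[0.03,0.07,0.2,0,0,0,0],[0.03,0.07,0.3,0,0,0,0],[0.03,0.07,0.4,0,0,0,0],[0.03,0.07,0.5,0,0,0,0],[0.03,0.07,0.6,0,0,0,0],[0.03,0.07,0.65,0,0,0,0],[0.03,0.07,0.65,0,0,0,0]]])

```text
t: 9.65
eef_pos: [0.4624, 0.0862, 0.0365]
ee_rot: [-2.419, -2.004, 0.001]
force: [0.1, -0.8, -0.9]
width: 0.001
```

Emit:
servo_tool(motion=[[[0,0,0.05,0,0,0,0],[0,0,0.1,0,0,0,0],[0,0,0.15,0,0,0,0],[0,0,0.2,0,0,0,0],[0,0,0.24,0,0,0,0],[0,0,0.27,0,0,0,0],[0,0,0.27,0,0,0,0]]])

```text
t: 10.35
eef_pos: [0.4628, 0.0862, 0.0262]
ee_rot: [2.419, 2.004, 0.0]
force: [-1.1, -0.4, 6.6]
width: -0.001
```

6.6 N at z = 26.2 mm means the key is down at its stop. I'll add a millimetre and hold.

Emit:
servo_tool(motion=[[[0,0,0.03,0,0,0,0],[0,0,0.03,0,0,0,0],[0,0,0.03,0,0,0,0],[0,0,0.03,0,0,0,0],[0,0,0.03,0,0,0,0],[0,0,0.03,0,0,0,0],[0,0,0.03,0,0,0,0],[0,0,0.03,0,0,0,0],[0,0,0.03,0,0,0,0],[0,0,0.03,0,0,0,0],[0,0,0.03,0,0,0,0],[0,0,0.03,0,0,0,0],[0,0,0.03,0,0,0,0],[0,0,0.03,0,0,0,0],[0,0,0.03,0,0,0,0],[0,0,0.03,0,0,0,0],[0,0,0.03,0,0,0,0],[0,0,0.03,0,0,0,0],[0,0,0.03,0,0,0,0],[0,0,0.03,0,0,0,0]]])

```text
t: 12.35
eef_pos: [0.4628, 0.0862, 0.0259]
ee_rot: [2.419, 2.004, 0.001]
force: [-2.5, -0.1, 15.3]
width: 0.002
```

Emit:
servo_tool(motion=[[[0,0,0,0,0,0,0],[0,0,0,0,0,0,0],[0,0,0,0,0,0,0],[0,0,0,0,0,0,0],[0,0,0,0,0,0,0],[0,0,0,0,0,0,0]]])

```text
t: 12.95
eef_pos: [0.4628, 0.0862, 0.0259]
ee_rot: [2.419, 2.004, 0.001]
force: [-1.6, 0.2, 14.6]
width: -0.002
```

It held 2.6 s hard against the stop, at z = 25.9 mm as expected. Drawing clear.

Emit:
servo_tool(motion=[[[0,0,-0.1,0,0,0,0],[0,0,-0.2,0,0,0,0],[0,0,-0.35,0,0,0,0],[0,0,-0.5,0,0,0,0],[0,0,-0.8,0,0,0,0],[0,0,-1.4,0,0,0,0],[0,0,-2.1,0,0,0,0],[0,0,-2.8,0,0,0,0],[0,0,-3.5,0,0,0,0],[-0.9,0,-4.0,0,0,0,0],[-1.8,0,-4.0,0,0,0,0],[-2.7,0,-4.0,0,0,0,0],[-3.6,0,-4.0,0,0,0,0],[-3.6,0,-4.0,0,0,0,0],[-3.6,0,-4.0,0,0,0,0]]])

```text
t: 14.45
eef_pos: [0.4356, -0.056, 0.1855]
ee_rot: [2.421, 2.001, 0.001]
force: [0.8, 0.3, 0.9]
width: 0.003
```

Run:
```python
from mv import *
import ov
print(s['t'],s['eef_pos'],s['force'],np.abs(s['joint_velocities']).max())
im=get_image('top'); ov.draw(im,q,260,90,200,200,3,'t5')
for r in pinpoint(im,'rib_back')[:1]: print(B(at_z(im,r['point'],.092)))
```

```text
14.45 [ 0.4356 -0.056   0.1855] [0.7633 0.2673 0.8517] 0.03228350563435311
[-0.0178  0.0025  0.092 ]
```

View pics/t5.png

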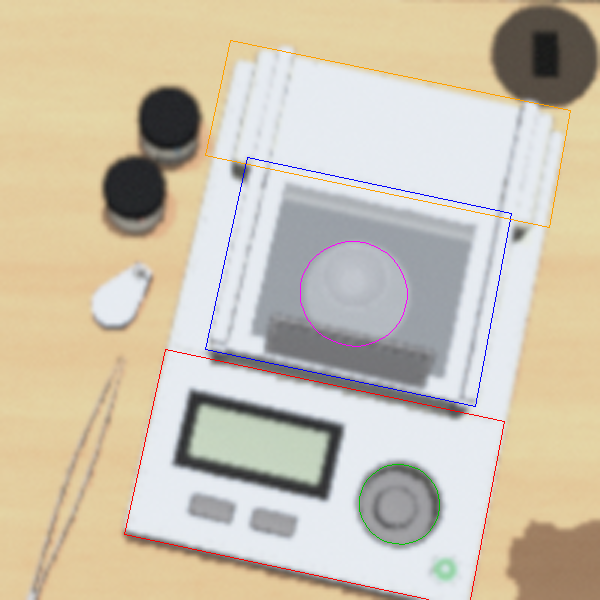

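The cover is flush with the front wall (rib at (350,350)) and the cup shows in place through the glass at (352,278). The tare cap is up at (397,505), and the jars, loupe and tweezers haven't moved. Handing in.

```bash
python3 -c "
from workcell import ctrl
print(ctrl.close_job())"
```

```text
the job is handed in; nothing more can be done
None
```

The balance is tared and the job is handed in at about 14.5 s of the 46 s allowed; no verdict is reported.

- **Cover:** I pushed it closed by the rear face of the rib with the gripper shut. It slid about 67 mm and stopped firmly at 12 N. The last picture shows it closed flush with the front wall.
- **Tare key:** I pressed it to its hard stop, with the fingertip at 25.9 mm against 26 mm expected and about 15 N. I held it there for 2.6 s, then drew clear; the wrist force went back to about zero.
- **Other things:** the last top view shows the cup still on the pan, the raised keys untouched, and the jars, loupe and tweezers where they were. That crop did not show the pen, but the arm was never near it.

**Disagreement:** the networks' rib position after closing differed between the two views, with x at -23 mm (side) and -18 mm (top). The fingertip contact gave about -16 mm. I relied on the firm stop and the picture for the cover being closed.

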